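Cap the ball tub with the lid from the leaning tub

ROBOT

A 6-joint arm with a two-finger parallel gripper is mounted at the origin on the work surface. World frame = base frame: x ahead of the robot, y to its left, z up, the work surface at z = 0. Lengths are in m, angles in rad, forces in N, time in s.
With the tool pointing down it reaches from about 0.35 to 0.975 m from the base axis. Payload 4.9 kg.
Tool frame: the origin (TCP) lies between the finger pads, 19 mm behind the fingertips; this is the grasp point; z points along the fingers, y is the line along which they close (so a half turn about z gives the same grasp; the last joint's range is limited). The gripper opens to 85 mm and grips with 20 to 120 N. Pads are 22 mm wide; open, the fingers measure 114 mm over their backs; the gripper's body (76 mm by 85 mm) begins 54 mm behind the grasp point. The pads swing forward as they close: fully open they stand 13 mm farther back than shut.
Start: joints at [1.101, 0.053, 1.613, -0, 1.476, -0.119], TCP at [0.215, 0.587, 0.25] pointing down, gripper open.
Joint ranges: [-3.01, 3.01], [-1.01, 2.22], [0.06, 2.58], [-1.02, 4.17], [0.09, 2.62], [-3.14, 3.14]. Speed limits (rad/s): [2.57, 2.57, 3.14, 3.14, 3.14, 3.14].

INTERFACE

Orientations are given as a unit quaternion [w, x, y, z].
In Python, from plant import state, grab_frame, job_done, cut_out, place_of gives the robot as it stands.
- The arm moves only by the tool jog_arm, never from a script. Its argument "motion" is text: rows parted by semicolons, each of 7 numbers parted by spaces: the opening in per cent of the stroke, from 0 (shut) to 100 (fully open), then the shift along the tool's x, y, z as a fraction of full scale, then the turn, a rotation vector about the tool's x, y, z as a fraction of full scale. A call has exactly 5 rows; each row is the pose to reach, as a shift and turn from the pose commanded when the call began, along the tool's axes at that moment; what a row does not reach only later rows make up. Full scale, the value 1, is 50 cm for a shift and 1.5 rad for a turn. A row lasts 1/8 s, in which the tool goes at most 62.5 mm and 10.7 degrees, less where a joint would pass 70% of its speed; a pose out of reach is approached as far as the arm can. A call with a number of a shift or a turn outside -1 to 1 is refused whole. A call with a gripper value outside its range is refused whole. The fingers move at their own pace and stop on an object; the grip force is fixed at half the most. Time passes only in rows, so rows that repeat a pose let the fingers close, or fill a call up. It gives the time, the measured TCP pose, the force, the opening and the grip force at its end, in the units of the state.
- state(): the state, without advancing time (a new reading comes with each control period).
- grab_frame(name): name is "scene" or "top" or "wrist"; returns a dict with "color" (384x512x3 uint8, red, green, blue), "range_z" (384x512 float32, m along the optical axis (not along the pixel's ray), 0 where there is no reading), "intrinsics" (3x3 intrinsics, pixels), "world_from_camera" (4x4, takes a point from camera to world coordinates). Camera axes: x right, y up, looking along -z (the intrinsics and any distortion apply to the point x, -y, -z); pixel columns grow to the right and rows downward; lengths in m; the calibration is good to about 2 mm. A picture is of the moment at which its call begins.
- job_done(): hands the job in; it is judged then, once.
Trained networks look in the newest picture that a camera, given by its name, has taken for a name from the list of things; names that differ only in an ending like _2 or _b are one class to them, and where a whole thing is asked for, a point or a joint stands for the part that bears it (a point fixed in the world has none). Each returns a list of dicts, best first, with "p" (0 to 1); they miss things now and then, are a little off and sometimes report something else, mostly with a low value. They report only what shows in the picture. A call takes as long as a camera call. They do not tell look-alikes from the thing itself.
- cut_out(camera, thing): "pixels" (384x512 bool, what is visible of it).
- place_of(camera, thing): "at" ([x, y, z] in m, in world coordinates, good to about 4 mm: a listed point, or the origin of a listed thing).
The state is a dict: "time": time; "joint_pos": joint angles; "joint_vel": joint speeds; "joint_efforts": joint torques, N m; "tool_pos": TCP position; "tool_rot": TCP orientation; "contact_force": force on the tool from outside, world axes, zero at the start; "ft_torque": the same for the moment, N m; "gripper_width": opening from 0.0 (shut) to 1.0 (fully open); "grasp_force": force on a finger pad.
Only numpy, scipy, OpenCV 4.12 (cv2) and the standard library are available. Lean on these libraries where they do the work, as an engineer would, in place of code of your own. Each camera call takes 0.05 s, during which the arm holds its last target. There are 200 camera calls.

TASK

Lift the loose yellow lid off the empty grey tub that leans in the pine cradle, fit it on the upright green tub that holds the red ball, and press it down until the rubber sealing ring has gone down with it and the lid is fully home. Leave the ball inside, do not knock about the bail on the table, the marker disc or the bottle, and let go of the lid at the end.

Things in the scene. Friction and masses are not known exactly. Their poses are not given: they have to be found in the camera images.
- lid: Loose yellow lid, 0.08 to 0.17 kg. Origin: centre of the flange's underside (seating face); z points out through the handle. Flange 116 mm across, 5 mm thick; below it a tapered plug 12 mm deep, 89 mm across at the flange, 76 mm at its end. At the start it sits in the leaning tub's mouth, z tilted 30 degrees from vertical, up to 4 mm off centre. Any turn about its z will do on the green tub.
- lid_grip (a point): Point in the lid's black bar handle, on the lid's axis, 28 mm above the seating face; same axes as the lid. The handle is 60 mm long along x (up and down the slope at the start), 18 mm thick along y (grip it across y), and stands 5 to 39 mm above the seating face. With the TCP here and the tool square to the lid, the fingertips stay 4 mm off the flange.
- cradle: Fixed pine cradle with the empty grey tub (104 mm outside diameter, 95 mm tall, walls 4 mm) leaning in it, mouth 30 degrees from vertical towards the cradle's -x. Base 170 x 150 mm, origin: centre of its underside on the table; z up. All of it is below 0.15 m.
- cradle_mouth (a point): Centre of the leaning tub's rim (axes are the cradle's: z is vertical).
- tub: Fixed upright green tub on a 130 x 130 x 12 mm pine base. Origin: centre of the underside, on the table; z up. Tub 104 mm outside and 96 mm inside diameter, rim 107 mm above the origin. Open at the start, the red ball inside (the top of the ball is 18 mm below the rim).
- tub_mouth (a point): Centre of the green tub's mouth at the rim; z up. Fully home, the lid's origin is here.
- seal (a joint): Black rubber sealing ring round the green tub's neck, 117 mm outside, 105 mm inside diameter. 0 m: up, its top 6 mm above the rim, so a lid just laid on it stands about 6 mm high. 0.006 m: pushed down flush with the rim. It resists with about 8 N (the lid's weight does not move it) and stays where it is pushed.
- ball_center (a point): Centre of the red ball, 72 mm diameter, loose in the green tub.
- bail_c: Pale wooden bail (turned stick), 110 mm long, 14 mm thick, lying along its x on the table between the tubs; origin under its centre. Leave alone.
- disc: Blue marker disc, 140 mm across, 35 mm high, on the table beyond the tubs, in the middle; origin under its centre. Leave alone.
- flask: Blue drinks bottle with a white cap, 70 mm diameter, 200 mm tall, standing on the table at the right; origin under its centre. Leave alone.
Not all that is in view belongs to the job. Of the things shaped like the part that bears ball_center, the red one is meant.

How it is judged:
By the outcome, as a careful person would: the job done as asked, in the order asked, and still so for the second after the job is handed in, with the robot touching nothing.
It also fails if it takes over 48 s, if anything falls off the work surface, if the arm or the gripper's body presses on something with over 40 N, if the wrist force passes 120 N, or if a joint passes its speed limit or range.

## Working session

There is one attempt and no reset: what is moved stays moved. The work goes in short steps, Python scripts to look and compute and a tool call to move; the robot and the scene stay as the last step left them, time stands still between calls to the robot, and variables do not carry over. Pictures are saved under pics/ and viewed, at most 10 in all, crops included, and the job is handed in when it is done.

Besides the shell and the picture viewer there is one more tool, called as a command line: name --argument value ..., lists and objects as JSON in quotes. jog_arm: Moves the arm, as the interface text tells. Shift numbers are shares of 50 cm and turn numbers shares of 1.5 rad, none past 1 either way. Its arguments: {"type":"object","properties":{"motion":{"type":"string"}},"required":["motion"]}

```bash
mkdir -p pics; cat > h.py <<'E'
import numpy as np, cv2
from plant import *
def cloud(f, m):
    K=f["intrinsics"]; T=f["world_from_camera"]; z=f["range_z"]
    v,u=np.nonzero(m&(z>0)); d=z[v,u]
    p=np.c_[(u-K[0,2])/K[0,0]*d, -(v-K[1,2])/K[1,1]*d, -d]
    return p@T[:3,:3].T+T[:3,3]
def save(f,n): cv2.imwrite("pics/"+n, f["color"][:,:,::-1])
E
python3 - <<'E'
from h import *
np.set_printoptions(precision=4,suppress=True)
s=state(); print(s)
a=[]
for c in ["scene","top"]:
    f=grab_frame(c); a.append(f["color"])
    print(c,f["world_from_camera"][:3,3])
    for t in ["lid","lid_grip","cradle","cradle_mouth","tub","tub_mouth","seal","ball_center","bail_c","disc","flask"]:
        r=place_of(c,t) if t!="seal" else []
        print(t,[(np.round(x["at"],4),round(x["p"],2)) for x in r[:3]])
    cv2.imwrite(f"pics/{c}0.png",f["color"][:,:,::-1])
E
```

```text
{'time': 0.0, 'joint_pos': array([ 1.101 ,  0.0534,  1.6143, -0.    ,  1.476 , -0.119 ]), 'joint_vel': array([ 0.    ,  0.0001, -0.0014, -0.0005, -0.0005, -0.0005]), 'joint_efforts': array([  0.0015, -39.3679, -37.0178,  -0.    ,   0.0069,   0.    ]), 'tool_pos': array([0.2145, 0.5864, 0.2488]), 'tool_rot': array([-0.0003,  0.1745,  0.9847, -0.001 ]), 'contact_force': array([ 0.266 , -0.078 ,  0.7061]), 'ft_torque': array([ 0.048 ,  0.0026, -0.0209]), 'grasp_force': 0.0, 'gripper_width': 0.997210671778583}
scene [ 1.4867 -0.3604  0.9432]
lid [(array([0.4956, 0.1947, 0.1235]), 0.96)]
lid_grip []
cradle [(array([ 0.5128,  0.1938, -0.0019]), 0.63)]
cradle_mouth [(array([0.4979, 0.1949, 0.1202]), 0.73)]
tub [(array([ 0.515 , -0.2476, -0.0007]), 0.83), (array([ 0.4629,  0.0004, -0.0002]), 0.26)]
tub_mouth [(array([ 0.5119, -0.2468,  0.1057]), 0.88), (array([ 0.5163, -0.4433,  0.0012]), 0.26)]
seal []
ball_center [(array([ 0.3787, -0.2084,  0.0363]), 0.69), (array([ 0.6466, -0.2369,  0.0344]), 0.69), (array([ 0.5074, -0.251 ,  0.0582]), 0.67)]
bail_c [(array([ 0.4623,  0.0002, -0.0001]), 0.56)]
disc [(array([ 0.6209, -0.0116,  0.0002]), 0.59)]
flask [(array([ 0.5155, -0.4439,  0.0004]), 0.73)]
top [ 0.3778 -0.0902  1.1298]
lid [(array([0.4953, 0.1951, 0.1211]), 0.86), (array([ 0.5165, -0.4525, -0.001 ]), 0.52), (array([ 0.4581, -0.0031,  0.0012]), 0.51)]
lid_grip [(array([0.4798, 0.1884, 0.145 ]), 0.68)]
cradle [(array([ 0.5124,  0.1961, -0.0029]), 0.81)]
cradle_mouth []
tub [(array([ 0.5145, -0.2509, -0.0021]), 0.82)]
tub_mouth [(array([ 0.515 , -0.2478,  0.1044]), 0.79)]
seal []
ball_center [(array([ 0.5072, -0.2503,  0.0481]), 0.97), (array([ 0.3717, -0.2083,  0.0387]), 0.86), (array([ 0.6469, -0.239 ,  0.0357]), 0.84)]
bail_c [(array([ 0.4604, -0.0013, -0.0009]), 0.63), (array([0.4961, 0.1973, 0.1201]), 0.34)]
disc [(array([ 0.6243, -0.0024, -0.0011]), 0.74)]
flask [(array([ 0.5183, -0.4525, -0.0027]), 0.92)]
```

```bash
python3 - <<'E'
from h import *
np.set_printoptions(precision=4,suppress=True)
print(state()["time"])
def plane(P):
    rng=np.random.default_rng(0);best=None
    for _ in range(300):
        q=P[rng.choice(len(P),3,False)];n=np.cross(q[1]-q[0],q[2]-q[0]);l=np.linalg.norm(n)
        if l<1e-9: continue
        i=abs((P-q[0])@(n/l))<.002
        if best is None or i.sum()>best.sum(): best=i
    Q=P[best];c=Q.mean(0);n=np.linalg.svd(Q-c,full_matrices=False)[2][2];return n*np.sign(n[2]),c,best
for c in ["scene","top"]:
    f=grab_frame(c); hsv=cv2.cvtColor(f["color"],cv2.COLOR_RGB2HSV)
    r=cut_out(c,"lid")
    m=r[0]["pixels"]; P0=cloud(f,m)
    ye=m&(hsv[...,0]>20)&(hsv[...,0]<35)&(hsv[...,1]>120)
    bl=m&(hsv[...,2]<70)
    P=cloud(f,ye); n,cc,i=plane(P)
    uv=np.argwhere(ye); 
    (x,y),rad=cv2.minEnclosingCircle((P[i]@np.linalg.svd(n[None])[2][1:].T).astype(np.float32))
    B=np.linalg.svd(n[None])[2][1:]; ctr=B.T@[x,y]+n*(n@cc)
    print(c,m.sum(),ye.sum(),bl.sum(),"n",n,"tilt",np.degrees(np.arccos(n[2])),"ctr top",ctr,"r",rad,"origin",ctr-.005*n,"grip",ctr+.023*n)
    Q=cloud(f,bl); h=(Q-ctr)@n; k=h>.025
    if k.sum()>10:
        q=Q[k];print("handle",k.sum(),q.mean(0),h[k].max(), np.linalg.svd(q-q.mean(0),full_matrices=False)[2][0])
E
```

```text
1.1
scene 427 214 181 n [-0.4768 -0.1394  0.8679] tilt 29.788632665528137 ctr top [0.4979 0.1888 0.13  ] r 0.055904172360897064 origin [0.5003 0.1895 0.1257] grip [0.4869 0.1856 0.15  ]
handle 55 [0.4861 0.1858 0.1578] 0.036368787113015215 [0.7996 0.3451 0.4914]
top 1892 1660 233 n [-0.4841 -0.135   0.8645] tilt 30.17242946476686 ctr top [0.4941 0.193  0.125 ] r 0.058639414608478546 origin [0.4966 0.1937 0.1206] grip [0.483  0.1899 0.1448]
handle 172 [0.481  0.186  0.1548] 0.03691809159826075 [-0.8436 -0.2341 -0.4833]
```

View pics/scene0.png

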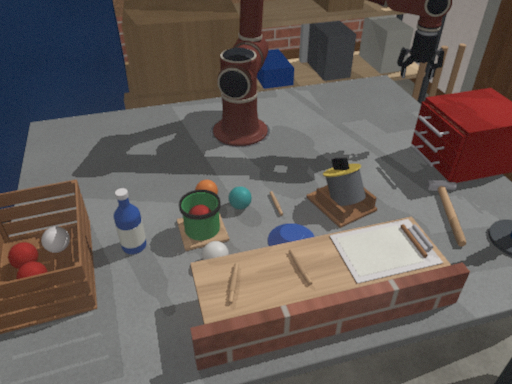

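View pics/top0.png

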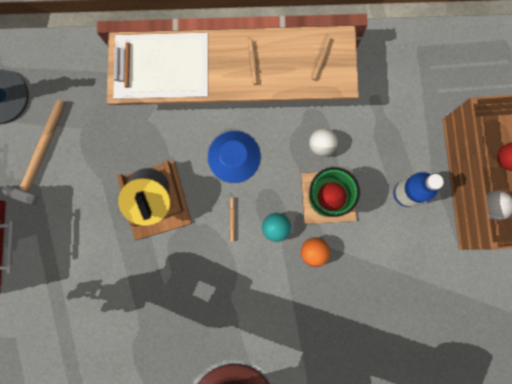

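```bash
cat >> h.py <<'E'
from scipy.spatial.transform import Rotation as R
def rot(s): return R.from_quat(np.roll(s["tool_rot"],-1))
def frame(n,y):  # tool z=-n, y close to y
    z=-np.array(n)/np.linalg.norm(n); y=np.array(y)-z*np.dot(y,z); y/=np.linalg.norm(y)
    return R.from_matrix(np.c_[np.cross(y,z),y,z])
def go(p,Rt):
    s=state(); R0=rot(s); d=R0.inv().apply(np.array(p)-s["tool_pos"]); w=(R0.inv()*Rt).as_rotvec()
    print("t",s["time"],"pos",s["tool_pos"].round(4),"shift",(d/.5).round(4),"mm",(d*1000).round(1),"turn",(w/1.5).round(4),"rows",np.linalg.norm(d)/.0625,np.degrees(np.linalg.norm(w))/10.7)
n=np.array([-.481,-.137,.866]); grip=np.array([.482,.190,.1465]); Rl=frame(n,[-.274,.962,0])
E
python3 -c "
from h import *
go(grip+.12*n,Rl)"
```

```text
t 1.3 pos [0.2148 0.5869 0.25  ] shift [-0.6776 -0.6324 -0.0009] mm [-338.8 -316.2   -0.5] turn [-0.1096 -0.3375 -0.4091] rows 7.415018517932599 4.349958063853826
```

jog_arm --motion "100 -0.09 -0.08 -0.04 0 0 0; 100 -0.18 -0.16 -0.06 -0.02 -0.07 -0.09; 100 -0.27 -0.25 -0.06 -0.04 -0.14 -0.17; 100 -0.35 -0.33 -0.05 -0.06 -0.2 -0.24; 100 -0.43 -0.41 -0.04 -0.08 -0.26 -0.31"

```text
time: 1.92
tool_pos: [0.3467, 0.3193, 0.2705]
tool_rot: [0.201, -0.061, 0.977, 0.025]
contact_force: [0.3, 0.1, -0.5]
gripper_width: 1.001
grasp_force: 0.0
```

```bash
python3 -c "
from h import *
go(grip+.12*n,Rl)"
```

```text
t 1.925 pos [0.3467 0.3193 0.2705] shift [-0.0934 -0.31    0.0761] mm [ -46.7 -155.    38. ] turn [-0.0299 -0.0758 -0.0949] rows 2.6606858270961706 1.0046918995403014
```

jog_arm --motion "100 -0.03 -0.1 0.025 -0.01 -0.03 -0.03; 100 -0.06 -0.2 0.05 -0.02 -0.05 -0.06; 100 -0.09 -0.28 0.07 -0.03 -0.07 -0.09; 100 -0.09 -0.3 0.076 -0.03 -0.076 -0.095; 100 -0.09 -0.3 0.076 -0.03 -0.076 -0.095"

```text
time: 2.55
tool_pos: [0.4209, 0.1782, 0.2488]
tool_rot: [0.254, -0.13, 0.958, 0.035]
contact_force: [-0.4, 0.8, 0.4]
gripper_width: 0.999
grasp_force: 0.0
```

```bash
python3 - <<'E'
from h import *
np.set_printoptions(precision=4,suppress=True)
f=grab_frame("wrist"); save(f,"w1.png"); print(f["world_from_camera"])
for t in ["lid","lid_grip","cradle_mouth","cradle"]:
    print(t,[(np.round(x["at"],4),round(x["p"],2)) for x in place_of("wrist",t)[:3]])
go(grip+.12*n,Rl)
E
```

```text
[[-0.2662 -0.6502 -0.7116  0.2956]
 [ 0.9639 -0.178  -0.1979  0.144 ]
 [ 0.002  -0.7386  0.6741  0.3174]
 [ 0.      0.      0.      1.    ]]
lid [(array([0.4935, 0.1925, 0.1184]), 0.79)]
lid_grip [(array([0.4799, 0.1884, 0.1477]), 0.68)]
cradle_mouth []
cradle [(array([0.5142, 0.1945, 0.0017]), 0.62), (array([ 0.4602,  0.0002, -0.0014]), 0.37)]
t 2.8 pos [0.4207 0.1801 0.2493] shift [-0.0041 -0.0146 -0.0002] mm [-2.  -7.3 -0.1] turn [ 0.0001 -0.0025 -0.0019] rows 0.12127173886626426 0.02561745995877827
```

View pics/w1.png

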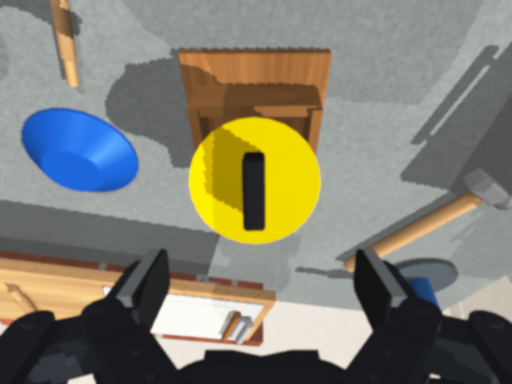

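The wrist picture shows the lid at about (255,180), the bar handle running down it from (254,153) to (254,230), and the fingers at (150,290) and (370,290) either side of it, so the jaw yaw is right. Next I'll measure the lid from this close view.

```bash
python3 - <<'E'
from h import *
np.set_printoptions(precision=4,suppress=True)
f=grab_frame("wrist"); hsv=cv2.cvtColor(f["color"],cv2.COLOR_RGB2HSV)
m=np.zeros((384,512),bool); m[110:248,180:330]=1
ye=m&(hsv[...,0]>22)&(hsv[...,0]<35)&(hsv[...,1]>180)
P=cloud(f,ye)
for _ in range(4):
    c=P.mean(0); nn=np.linalg.svd(P-c,full_matrices=False)[2][2]; nn*=np.sign(nn[2]); P=P[abs((P-c)@nn)<.003]
B=np.linalg.svd(nn[None])[2][1:]
(x,y),rad=cv2.minEnclosingCircle((P@B.T).astype(np.float32)); ctr=B.T@[x,y]+nn*(nn@c)
print("n",nn,"tilt",np.degrees(np.arccos(nn[2])),"r",rad,"top",ctr,"origin",ctr-.005*nn,"grip",ctr+.023*nn)
m[:]=0; m[140:240,235:275]=1
Q=cloud(f,m&(hsv[...,2]<70)); h=(Q-ctr)@nn; q=Q[h>.03]; print("handle",len(q),h.max(),q.mean(0),"->grip",q.mean(0)-.011*nn,np.linalg.svd(q-q.mean(0),full_matrices=False)[2][0])
go(ctr+.023*nn,Rl)
go(ctr+.023*nn,frame(nn,[-.274,.962,0]))
E
```

```text
n [-0.4842 -0.1372  0.8641] tilt 30.219092780888534 r 0.057556502521038055 top [0.4927 0.1926 0.1246] origin [0.4952 0.1933 0.1202] grip [0.4816 0.1894 0.1444]
handle 1435 0.03579020023397853 [0.4745 0.1873 0.1527] ->grip [0.4798 0.1888 0.1432] [0.8282 0.2369 0.5079]
t 2.85 pos [0.4207 0.1801 0.2493] shift [-0.002  -0.0155  0.2428] mm [ -1.   -7.7 121.4] turn [ 0.0001 -0.0026 -0.0019] rows 1.9464914909836066 0.02563837822840581
t 2.85 pos [0.4207 0.1801 0.2493] shift [-0.002  -0.0155  0.2428] mm [ -1.   -7.7 121.4] turn [ 0.0005 -0.005  -0.0019] rows 1.9464914909836066 0.04335883056674932
```

jog_arm --motion "100 -0.002 -0.015 0.06 0 -0.003 -0.002; 100 -0.002 -0.015 0.12 0 -0.003 -0.002; 100 -0.002 -0.015 0.17 0 -0.003 -0.002; 100 -0.002 -0.015 0.2 0 -0.003 -0.002; 100 -0.002 -0.015 0.2 0 -0.003 -0.002"

```text
time: 3.48
tool_pos: [0.4707, 0.1863, 0.1611]
tool_rot: [0.255, -0.133, 0.957, 0.036]
contact_force: [-0.5, -0.3, 0.1]
gripper_width: 0.999
grasp_force: 0.0
```

```bash
python3 - <<'E'
from h import *
f=grab_frame("wrist"); save(f,"w2.png")
go([.4814,.1896,.1455],Rl)
E
```

```text
t 3.525 pos [0.4711 0.1863 0.1623] shift [-0.0019  0.0008  0.0399] mm [-0.9  0.4 20. ] turn [-0.0001 -0.0006 -0.0003] rows 0.31971090280329584 0.0053500801609688295
```

View pics/w2.png

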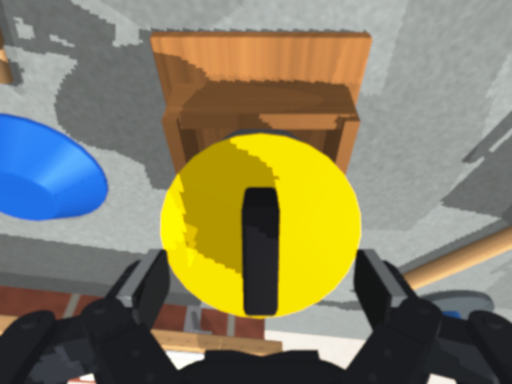

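The handle, at (261,250), lies midway between the fingers at (148,290) and (372,290). I'll go in 20 mm and close.

jog_arm --motion "100 -0.002 0 0.025 0 0 0; 100 -0.002 0 0.04 0 0 0; 30 -0.002 0 0.04 0 0 0; 0 -0.002 0 0.04 0 0 0; 0 -0.002 0 0.04 0 0 0"

```text
time: 4.15
tool_pos: [0.4821, 0.1888, 0.1465]
tool_rot: [0.257, -0.133, 0.957, 0.036]
contact_force: [0.4, -0.4, 1.0]
gripper_width: 0.377
grasp_force: 0.0
```

jog_arm --motion "0 0 0 0 0 0 0; 0 0 0 0 0 0 0; 0 0 0 0 0 0 0; 0 0 0 0 0 0 0; 0 0 0 0 0 0 0"

```text
time: 4.78
tool_pos: [0.4822, 0.1888, 0.1466]
tool_rot: [0.257, -0.133, 0.957, 0.036]
contact_force: [-5.2, -2.0, 6.0]
gripper_width: 0.202
grasp_force: 59.5
```

jog_arm --motion "0 0 0 -0.01 0 0 0; 0 0 0 -0.03 0 0 0; 0 0 0 -0.06 0 0 0; 0 0 0 -0.1 0 0 0; 0 0 0 -0.15 0 0 0"

```text
time: 5.4
tool_pos: [0.4449, 0.1783, 0.2108]
tool_rot: [0.256, -0.133, 0.957, 0.036]
contact_force: [0.2, 0.0, -1.2]
gripper_width: 0.202
grasp_force: 58.5
```

jog_arm --motion "0 0 0 -0.06 0 0 0; 0 0 0 -0.1 0 0 0; 0 0 0 -0.1 0 0 0; 0 0 0 -0.1 0 0 0; 0 0 0 -0.1 0 0 0"

```text
time: 6.02
tool_pos: [0.4214, 0.1716, 0.2525]
tool_rot: [0.255, -0.133, 0.957, 0.036]
contact_force: [0.8, 0.3, -2.3]
gripper_width: 0.197
grasp_force: 58.5
```

```bash
python3 - <<'E'
from h import *
f=grab_frame("wrist"); save(f,"w3.png"); print(state())
Rt=frame([0,0,1],[-.274,.962,0])
go([.45,.0,.26],Rt)
E
```

```text
{'time': 6.075, 'joint_pos': array([ 0.20127   , -0.7677888 ,  2.29019922,  0.04186017,  1.09898437,
       -1.65452987]), 'joint_vel': array([ 5.27131924e-05, -8.37818211e-04, -5.12456830e-03,  1.07125512e-03,
       -5.29825210e-04, -1.58277167e-03]), 'joint_efforts': array([ 8.99109116e-03, -9.75499034e+00, -4.05456555e+01,  1.30039095e-01,
       -1.73948675e+00, -8.91882314e-05]), 'tool_pos': array([0.42147559, 0.17164529, 0.25258544]), 'tool_rot': array([ 0.25547417, -0.13285976,  0.95698433,  0.03552773]), 'contact_force': array([-1.15117604, -0.02440733, -1.75870696]), 'ft_torque': array([-0.10475352,  0.31231035, -0.018764  ]), 'grasp_force': 58.53925287723541, 'gripper_width': 0.1965816411675263}
t 6.075 pos [0.4215 0.1716 0.2526] shift [ 0.0261 -0.3458 -0.0321] mm [  13.  -172.9  -16.1] turn [-2.000e-04  3.478e-01 -1.000e-03] rows 2.786514806773036 2.7939246419428154
```

View pics/w3.png

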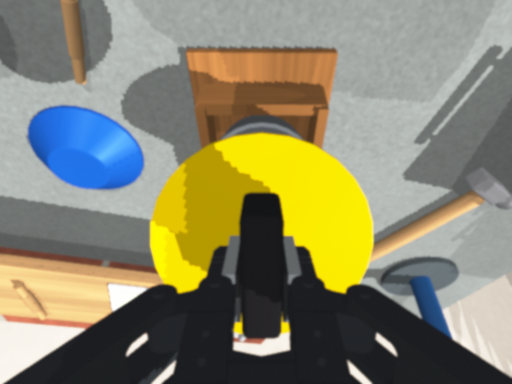

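The lid hangs in the grip with its handle at (262,260) between the pads, and the grey tub's open rim shows behind it at (262,125). Next I'll bring it level and carry it over to the green tub.

```bash
python3 - <<'E'
from h import *
Rt=frame([0,0,1],[-.274,.962,0])
go([.44,.06,.27],Rt)
go([.47,-.12,.27],Rt)
E
```

```text
t 6.075 pos [0.4215 0.1716 0.2526] shift [ 0.0045 -0.2249 -0.0428] mm [   2.2 -112.5  -21.4] turn [-2.000e-04  3.478e-01 -1.000e-03] rows 1.8320587258915295 2.7939246419428154
t 6.075 pos [0.4215 0.1716 0.2526] shift [ 0.0394 -0.5877 -0.0629] mm [  19.7 -293.8  -31.5] turn [-2.000e-04  3.478e-01 -1.000e-03] rows 4.7386710826373815 2.7939246419428154
```

jog_arm --motion "0 0.001 -0.05 -0.02 0 0.04 0; 0 0.002 -0.13 -0.03 0 0.12 0; 0 0.005 -0.23 -0.043 0 0.21 0; 0 0.015 -0.33 -0.05 0 0.29 0; 0 0.025 -0.42 -0.055 0 0.348 0"

```text
time: 6.7
tool_pos: [0.4561, -0.039, 0.2713]
tool_rot: [-0.0, -0.137, 0.991, 0.0]
contact_force: [1.0, -0.1, -0.8]
gripper_width: 0.2
grasp_force: 58.8
```

```bash
python3 - <<'E'
from h import *
Rt=frame([0,0,1],[-.274,.962,0])
go([.5135,-.2475,.26],Rt)
E
```

```text
t 6.7 pos [ 0.4561 -0.039   0.2713] shift [ 0.0027 -0.4325  0.0224] mm [   1.4 -216.3   11.2] turn [ 0.0003 -0.0006 -0.0015] rows 3.4648004653730027 0.013316360498636763
```

jog_arm --motion "0 0.001 -0.1 0 0 0 0; 0 0.002 -0.21 0.01 0 0 0; 0 0.002 -0.32 0.02 0 0 0; 0 0.002 -0.4 0.022 0 0 0; 0 0.002 -0.425 0.022 0 0 0"

```text
time: 7.32
tool_pos: [0.5124, -0.2437, 0.2591]
tool_rot: [0.0, -0.136, 0.991, 0.001]
contact_force: [-1.0, -0.4, -0.9]
gripper_width: 0.203
grasp_force: 58.8
```

```bash
cat > m.py <<'E'
from h import *
np.set_printoptions(precision=4,suppress=True)
f=grab_frame("wrist"); save(f,"w4.png"); s=state(); hsv=cv2.cvtColor(f["color"],cv2.COLOR_RGB2HSV)
ye=(hsv[...,0]>22)&(hsv[...,0]<35)&(hsv[...,1]>180); ye[300:]=0
P=rot(s).inv().apply(cloud(f,ye)-s["tool_pos"])
P=P[(np.linalg.norm(P,axis=1)<.1)]
for _ in range(4):
    c=P.mean(0); nn=np.linalg.svd(P-c,full_matrices=False)[2][2]; nn*=-np.sign(nn[2]); P=P[abs((P-c)@nn)<.003]
q=P[:,:2]; hull=cv2.convexHull(q.astype(np.float32))[:,0]
out=hull[hull[:,0]>-.03] if 0 else hull
from scipy.optimize import least_squares
r=least_squares(lambda x:np.hypot(*(hull-x[:2]).T)-.058,[0,0],loss="soft_l1",f_scale=.001).x
z=c[2]-(nn[0]*(r[0]-c[0])+nn[1]*(r[1]-c[1]))/nn[2]
print("lid in tool: n",nn,"centre",r,"flange top z",z,"pose",s["tool_pos"],s["contact_force"])
print("lid world",rot(s).apply(np.r_[r,z]-.005*nn)+s["tool_pos"],"n",rot(s).apply(nn))
for c in ["scene","top","wrist"]:
    f=grab_frame(c)
    for t in ["tub_mouth","tub","lid"]:
        print(c,t,[(np.round(x["at"],4),round(x["p"],2)) for x in place_of(c,t)[:2]])
E
python3 m.py
```

```text
lid in tool: n [ 0.0002 -0.0009 -1.    ] centre [0.0006 0.0011] flange top z 0.02532435874404429 pose [ 0.5125 -0.2439  0.2594] [-0.2668  0.5076 -0.6963]
lid world [ 0.5116 -0.243   0.2291] n [-0.0007 -0.0018  1.    ]
scene tub_mouth [(array([ 0.51  , -0.2469,  0.104 ]), 0.58)]
scene tub [(array([ 0.5139, -0.2474, -0.0008]), 0.68), (array([ 0.5134, -0.2479,  0.2586]), 0.32)]
scene lid [(array([ 0.512 , -0.2428,  0.2322]), 0.94)]
top tub_mouth []
top tub []
top lid [(array([ 0.5129, -0.2391,  0.2311]), 0.75)]
wrist tub_mouth []
wrist tub []
wrist lid [(array([ 0.5084, -0.2424,  0.2593]), 0.34)]
```

View pics/w4.png

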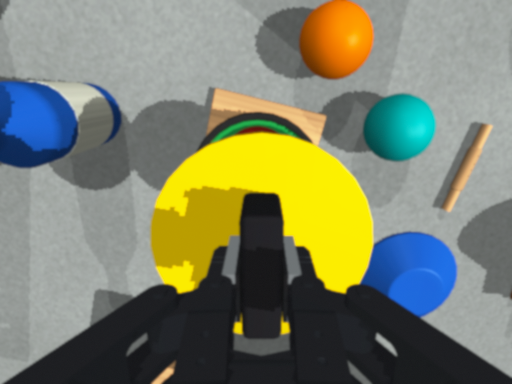

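The wrist picture shows the lid square in the grip at (262,235), with the tub's ring arc just behind it at (258,120). I'll fit the ring circle from the depth points to get the mouth centre.

```bash
python3 - <<'E'
from h import *
from scipy.optimize import least_squares
np.set_printoptions(precision=4,suppress=True)
for c in ["scene","wrist"]:
    f=grab_frame(c); hsv=cv2.cvtColor(f["color"],cv2.COLOR_RGB2HSV)
    P=cloud(f,hsv[...,2]<80); d=P[:,:2]-[.5135,-.2475]
    k=(abs(P[:,2]-.112)<.01)&(abs(np.hypot(*d.T)-.055)<.012); q=P[k]
    if len(q)<5: print(c,len(q)); continue
    ang=np.degrees(np.arctan2(*(q[:,:2]-[.5135,-.2475]).T[::-1]))
    z=np.percentile(q[:,2],[10,50,90]); t=q[q[:,2]>.106]
    r=least_squares(lambda x:np.hypot(*(t[:,:2]-x[:2]).T)-.0555,[.5135,-.2475],loss="soft_l1",f_scale=.002).x
    print(c,len(q),len(t),"z",z,"ang",np.percentile(ang,[5,50,95]),"ctr",r,"spread",np.std(np.hypot(*(t[:,:2]-r).T)))
go([.5130,-.2487,.17],frame([0,0,1],[-.274,.962,0]))
E
```

```text
scene 296 260 z [0.1057 0.1116 0.1156] ang [-159.3601   -1.9316  157.5388] ctr [ 0.5131 -0.2469] spread 0.001883984184603038
wrist 765 764 z [0.1118 0.1128 0.1137] ang [-174.662  -128.0274  174.3945] ctr [ 0.5127 -0.247 ] spread 0.001468566046223096
t 8.075 pos [ 0.5122 -0.2417  0.2608] shift [ 0.0028 -0.0139  0.1816] mm [ 1.4 -7.  90.8] turn [-0.0001  0.0016 -0.0009] rows 1.456903758770457 0.014729665315339932
```

jog_arm --motion "0 0 -0.01 0.05 0 0 0; 0 0 -0.01 0.1 0 0 0; 0 0 -0.01 0.15 0 0 0; 0 0 -0.01 0.185 0 0 0; 0 0 -0.01 0.185 0 0 0"

```text
time: 8.7
tool_pos: [0.513, -0.246, 0.1665]
tool_rot: [-0.0, -0.137, 0.991, 0.001]
contact_force: [-0.3, -0.4, -1.1]
gripper_width: 0.196
grasp_force: 58.9
```

```bash
sed -i '/^for c in \["scene","top"/,$d; s/w4.png/w5.png/' m.py; cat >> m.py <<'E'
ss=[s["tool_pos"]]
for _ in range(4): grab_frame("wrist"); ss.append(state()["tool_pos"])
print("mean tcp",np.mean(ss,0),np.std(ss,0))
f=grab_frame("scene"); cv2.imwrite("pics/s5.png",cv2.resize(f["color"][150:260,140:270,::-1],None,fx=5,fy=5))
print([(x["at"],x["p"]) for x in place_of("scene","lid")])
E
python3 m.py
```

```text
lid in tool: n [-0.0014 -0.0018 -1.    ] centre [0.0012 0.0012] flange top z 0.026525283372403303 pose [ 0.5137 -0.2465  0.168 ] [ 0.6656 -0.1862 -1.1175]
lid world [ 0.5123 -0.2456  0.1364] n [ 0.0003 -0.0024  1.    ]
mean tcp [ 0.5143 -0.2469  0.1692] [0.0003 0.0002 0.0007]
[([0.5156, -0.2468, 0.1442], 0.56)]
```

View pics/s5.png

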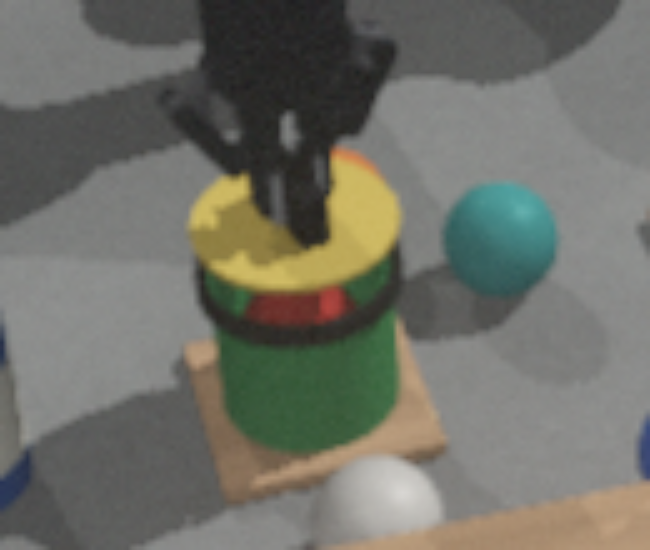

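The lid (centre 295,225 in the crop) hangs square about 23 mm above the ring at (300,310), with the ball still inside. I'll lower it onto the ring.

jog_arm --motion "0 0 -0.002 0.015 0 0 0; 0 0 -0.002 0.028 0 0 0; 0 0 -0.002 0.038 0 0 0; 0 0 -0.002 0.044 0 0 0; 0 0 -0.002 0.044 0 0 0"

```text
time: 9.68
tool_pos: [0.514, -0.2474, 0.1458]
tool_rot: [0.001, -0.137, 0.991, 0.0]
contact_force: [0.2, 0.4, -0.4]
gripper_width: 0.199
grasp_force: 58.9
```

jog_arm --motion "0 0 0 0.002 0 0 0; 0 0 0 0.004 0 0 0; 0 0 0 0.006 0 0 0; 0 0 0 0.008 0 0 0; 0 0 0 0.008 0 0 0"

```text
time: 10.3
tool_pos: [0.5142, -0.2475, 0.143]
tool_rot: [0.001, -0.138, 0.99, 0.0]
contact_force: [-2.9, 2.0, 5.1]
gripper_width: 0.201
grasp_force: 59.7
```

jog_arm --motion "0 0 0.001 0.002 0 0 0; 0 0.001 0.001 0.004 0 0 0; 0 0.001 0.001 0.006 0 0 0; 0 0.001 0.001 0.006 0 0 0; 0 0.001 0.001 0.006 0 0 0"

```text
time: 10.92
tool_pos: [0.5142, -0.2475, 0.1406]
tool_rot: [0.002, -0.138, 0.99, -0.0]
contact_force: [-2.1, 0.9, 5.1]
gripper_width: 0.201
grasp_force: 59.9
```

jog_arm --motion "0 0 0 0.002 0 0 0; 0 0 0 0.004 0 0 0; 0 0 0 0.006 0 0 0; 0 0 0 0.006 0 0 0; 0 0 0 0.006 0 0 0"

```text
time: 11.55
tool_pos: [0.5142, -0.2475, 0.1376]
tool_rot: [0.002, -0.138, 0.99, -0.0]
contact_force: [-1.3, 1.4, 6.0]
gripper_width: 0.193
grasp_force: 59.9
```

jog_arm --motion "0 0 0 0.002 0 0 0; 0 0 0 0.004 0 0 0; 0 0 0 0.005 0 0 0; 0 0 0 0.005 0 0 0; 0 0 0 0.005 0 0 0"

```text
time: 12.18
tool_pos: [0.5142, -0.2475, 0.137]
tool_rot: [0.002, -0.138, 0.99, -0.0]
contact_force: [-5.6, 3.5, 14.7]
gripper_width: 0.196
grasp_force: 61.2
```

jog_arm --motion "0 0 0 0.001 0 0 0; 0 0 0 0.002 0 0 0; 0 0 0 0.003 0 0 0; 0 0 0 0.003 0 0 0; 0 0 0 0.003 0 0 0"

```text
time: 12.8
tool_pos: [0.5143, -0.2475, 0.137]
tool_rot: [0.001, -0.138, 0.99, -0.0]
contact_force: [-10.2, 6.6, 21.1]
gripper_width: 0.201
grasp_force: 62.2
```

```bash
sed -i 's/w5.png/w6.png/; s/s5.png/s6.png/' m.py; python3 m.py; python3 - <<'E'
from h import *
np.set_printoptions(precision=4,suppress=True)
for c in ["scene","top"]:
    f=grab_frame(c); hsv=cv2.cvtColor(f["color"],cv2.COLOR_RGB2HSV)
    P=cloud(f,(hsv[...,0]>20)&(hsv[...,0]<35)&(hsv[...,1]>150)); P=P[np.hypot(*(P[:,:2]-[.513,-.247]).T)<.058]
    print(c,"yellow",len(P),np.percentile(P[:,2],[10,50,90]))
    Q=cloud(f,hsv[...,2]<80); r=np.hypot(*(Q[:,:2]-[.513,-.247]).T); Q=Q[(abs(r-.057)<.007)&(abs(Q[:,2]-.1)<.02)]
    if len(Q): print(c,"ring",len(Q),np.percentile(Q[:,2],[5,50,95]))
E
```

```text
lid in tool: n [-0.0005 -0.0016 -1.    ] centre [0.0007 0.0008] flange top z 0.024948557550084825 pose [ 0.5143 -0.2476  0.137 ] [-10.1529   4.2324  21.0648]
lid world [ 0.5134 -0.247   0.107 ] n [-0.002  -0.0012  1.    ]
mean tcp [ 0.5143 -0.2476  0.137 ] [0. 0. 0.]
[([0.5149, -0.2449, 0.1108], 0.6)]Traceback (most recent call last):
  File "<stdin>", line 6, in <module>
    return _quantile_unchecked(
        a, q, axis, out, overwrite_input, method, keepdims, weights)
    return _ureduce(a,
                    func=_quantile_ureduce_func,
    ...<5 lines>...
                    overwrite_input=overwrite_input,
                    method=method)
    r = func(a, **kwargs)
    result = _quantile(arr,
                       quantiles=q,
    ...<2 lines>...
                       out=out,
                       weights=wgt)
    slices_having_nans = np.isnan(arr[-1, ...])
                                  ~~~^^^^^^^^^
IndexError: index -1 is out of bounds for axis 0 with size 0
```

View pics/s6.png

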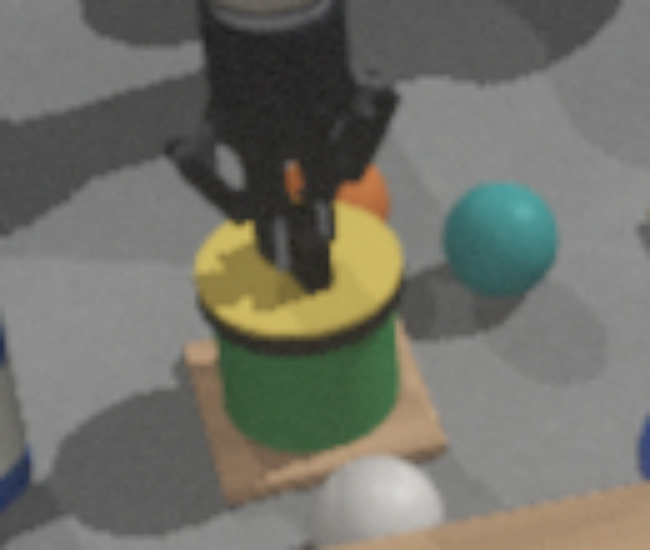

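The lid lies flat on the ring all round (300,270 in the crop) with no gap showing, and the measured seating face is at 0.107 m, the rim height. One more firm press to be sure, then let go.

jog_arm --motion "0 0 0 0.001 0 0 0; 0 0 0 0.002 0 0 0; 0 0 0 0.004 0 0 0; 0 0 0 0.005 0 0 0; 0 0 0 0.005 0 0 0"

```text
time: 13.82
tool_pos: [0.5143, -0.2476, 0.137]
tool_rot: [0.001, -0.138, 0.99, -0.0]
contact_force: [-16.1, 8.7, 32.7]
gripper_width: 0.197
grasp_force: 63.9
```

jog_arm --motion "0 0 0 -0.004 0 0 0; 0 0 0 -0.008 0 0 0; 10 0 0 -0.01 0 0 0; 35 0 0 -0.01 0 0 0; 60 0 0 -0.01 0 0 0"

```text
time: 14.45
tool_pos: [0.5134, -0.2471, 0.1342]
tool_rot: [0.001, -0.137, 0.991, 0.0]
contact_force: [0.2, 0.2, 0.1]
gripper_width: 0.547
grasp_force: 0.0
```

jog_arm --motion "70 0 0 0 0 0 0; 70 0 0 0 0 0 0; 70 0 0 0 0 0 0; 70 0 0 0 0 0 0; 70 0 0 -0.01 0 0 0"

```text
time: 15.08
tool_pos: [0.5132, -0.247, 0.1394]
tool_rot: [0.001, -0.138, 0.99, 0.0]
contact_force: [0.3, 0.0, -0.2]
gripper_width: 0.7
grasp_force: 0.0
```

jog_arm --motion "70 0 0 -0.02 0 0 0; 70 0 0 -0.06 0 0 0; 70 0 0 -0.12 0 0 0; 70 0 0 -0.2 0 0 0; 70 0 0 -0.28 0 0 0"

```text
time: 15.7
tool_pos: [0.5133, -0.2473, 0.2827]
tool_rot: [0.002, -0.138, 0.99, -0.0]
contact_force: [0.1, 0.2, 0.2]
gripper_width: 0.701
grasp_force: 0.0
```

jog_arm --motion "70 0 0.1 0 0 0 0; 70 0 0.2 0 0 0 0; 70 0 0.3 0 0 0 0; 70 0 0.4 0 0 0 0; 70 0 0.4 0 0 0 0"

```text
time: 16.32
tool_pos: [0.4584, -0.0525, 0.2817]
tool_rot: [0.003, -0.14, 0.99, -0.0]
contact_force: [0.8, 0.1, 0.2]
gripper_width: 0.698
grasp_force: 0.0
```

```bash
python3 - <<'E'
from h import *
np.set_printoptions(precision=4,suppress=True)
a=[]
for c in ["scene","top"]:
    f=grab_frame(c)
    for t in ["lid","bail_c","disc","flask"]: print(c,t,[(np.round(x["at"],4),round(x["p"],2)) for x in place_of(c,t)[:2]])
    P=cloud(f,cut_out(c,"lid")[0]["pixels"]); q=P[(P[:,2]<.125)&(P[:,2]>.1)]
    for _ in range(4):
        k=q.mean(0); n=np.linalg.svd(q-k,full_matrices=False)[2][2]; q=q[abs((q-k)@n)<.004]
    print("flange z",np.median(q[:,2]),"n",n,len(q))
    a.append(f["color"])
s=a[0][150:270,120:280]; cv2.imwrite("pics/end.png",cv2.resize(s[:,:,::-1],None,fx=4.5,fy=4.5))
E
```

```text
scene lid [(array([ 0.5159, -0.248 ,  0.1099]), 0.66)]
scene bail_c [(array([0.4593, 0.0016, 0.0004]), 0.6)]
scene disc [(array([ 0.6212, -0.0123, -0.003 ]), 0.78)]
scene flask [(array([ 0.5157, -0.4432,  0.0022]), 0.61)]
flange z 0.11410418938996314 n [ 0.0023 -0.0009  1.    ] 717
top lid [(array([ 0.5133, -0.2445,  0.1086]), 0.69)]
top bail_c [(array([ 0.4592, -0.0046, -0.0015]), 0.63)]
top disc []
top flask [(array([ 0.5194, -0.4532, -0.0007]), 0.76)]
flange z 0.11198775952192774 n [ 0.0027 -0.002   1.    ] 1598
```

View pics/end.png

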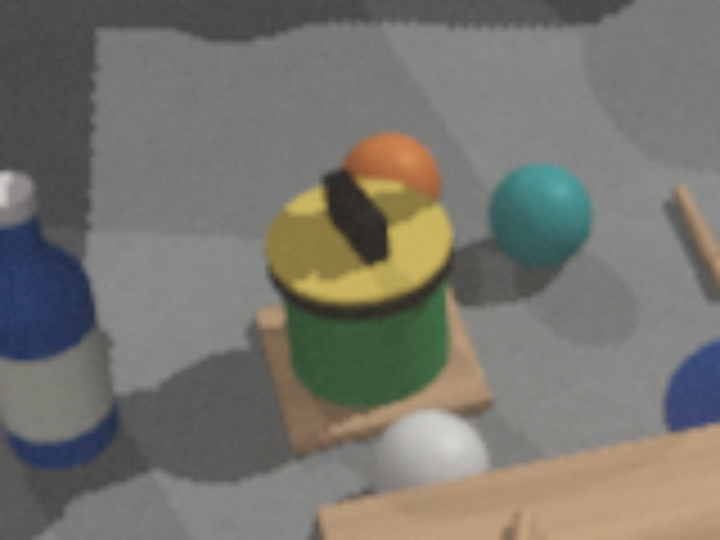

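The lid sits level on the green tub (360,240 in the crop), with the flange top at about 0.112 m, which is fully home. The bottle, bail and disc are where they were, so I'm handing in.

```bash
python3 -c "
from plant import *
print(job_done())"
```

```text
the job is handed in; nothing more can be done
None
```

The job is handed in (no verdict came back): the yellow lid is pressed down level on the green tub, its seating face measured at rim height so the sealing ring is down too, the ball was still inside when last seen before the lid went on, the lid is let go, and the bail, disc and bottle show no movement beyond measurement error.

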